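# Doming punches back in their graded stand

### The arm

A 7-joint arm with a two-finger parallel gripper is mounted at the origin on a cart in front of the work surface, level with it; the furniture and walls round the work are solid. World frame = base frame: x ahead of the robot, y to its left, z up, the work surface at z = 0. Lengths are in m, angles in rad, forces in N, time in s.
With the tool pointing down it reaches from about 0.425 to 0.925 m from the base axis. Payload 6.8 kg.
Tool frame: the origin (TCP) lies at the very end of the fingers, on their centre line; the grasp point (between the pads) lies 19 mm behind it; z points along the fingers, y is the line along which they close (so a half turn about z gives the same grasp; the last joint's range is limited). The gripper opens to 85 mm and grips with 20 to 120 N. Pads are 22 mm wide; open, the fingers measure 114 mm over their backs; the gripper's body (76 mm by 85 mm) begins 54 mm behind the grasp point. The pads swing forward as they close: fully open they stand 13 mm farther back than shut.
Start: joints at [-1.279, 0.477, 0.022, 1.555, -0.011, 1.109, -0.083], TCP at [0.263, 0.622, 0.231] pointing down, gripper open.
Joint ranges: [-2.96, 2.96], [-0.34, 2.1], [-1.41, 1.46], [0.24, 2.44], [-1.37, 4.51], [0.17, 1.92], [-2.96, 2.96]. Speed limits (rad/s): [2.39, 2.39, 3.14, 3.14, 3.14, 3.14, 3.14].

### API

Orientations are given as a rotation vector (axis times angle).
In Python, from bench import get_obs, grab_frame, hand_in gives the robot as it stands.
- The arm moves only by the tool drive_tool, never from a script. Its argument "rows" is a list of rows, each an object with "offset": the shift along the tool's x, y, z as a fraction of full scale, a list of three; "rotation": the turn, a rotation vector about the tool's x, y, z as a fraction of full scale, a list of three; "claw": the opening, from 0 (shut) to 1 (fully open). In form: [{"offset": [tx, ty, tz], "rotation": [wx, wy, wz], "claw": claw}, ...]. A call has 1 to 20 rows; each row is the pose to reach, as a shift and turn from the pose commanded when the call began, along the tool's axes at that moment; what a row does not reach only later rows make up. Full scale, the value 1, is 0.15 m for a shift and 2 rad for a turn. A row lasts 1/12 s, in which the tool goes at most 41.7 mm and 7.16 degrees, less where a joint would pass 70% of its speed; a pose out of reach is approached as far as the arm can. A call with a number of a shift or a turn outside -1 to 1 is refused whole. A call with a gripper value outside its range is refused whole. The fingers move at their own pace and stop on an object; "force" is the grip in N (left out, the last holds). Time passes only in rows, so rows that repeat a pose let the fingers close. It gives the time, the measured TCP pose, the force, the opening and the grip force at its end, in the units of the state.
- get_obs(): the state, without advancing time (a new reading comes with each control period).
- grab_frame(name): name is "side" or "top" or "wrist"; returns a dict with "frame" (400x640x3 uint8, red, green, blue), "z_map" (400x640 float32, m along the optical axis (not along the pixel's ray), 0 where there is no reading), "vfov" (degrees; the focal length in pixels is half the picture's height over the tangent of half this angle, whatever the lens; pixels are square), "cx", "cy" (the principal point, pixels), "R" (3x3) and "t" (3): a world point X has camera coordinates R X + t. Camera axes: x right, y down, z forward; pixel columns grow to the right and rows downward; lengths in m; the calibration is good to about 2 mm. A picture is of the moment at which its call begins.
- hand_in(): hands the job in; it is judged then, once.
The state is a dict: "clock": time; "joints": joint angles; "qvel": joint speeds; "tau": joint torques, N m; "tcp_pos": TCP position; "orientation": TCP orientation; "contact_force": force on the tool from outside, world axes, zero at the start; "moment": the same for the moment, N m; "grip_width": finger opening in m; "gripper_force": force on a finger pad.
Only numpy, scipy, OpenCV 4.12 (cv2) and the standard library are available. Lean on these libraries where they do the work, as an engineer would, in place of code of your own. Each camera call takes 0.05 s, during which the arm holds its last target. There are 200 camera calls.

### The job

Put the four steel doming punches back into their wooden stand in order of size, the thinnest punch in the smallest hole and so on along the row to the thickest in the largest hole. Each must stand upright, head up, with its butt right down on the floor of its hole. Do not let any punch fall over on the way: the heads are polished.

Things in the scene. Friction and masses are not known exactly. Their poses are not given: they have to be found in the camera images.
- punch_1: steel doming punch, thinnest of four, loose, standing on its butt, bright domed head up: dark shank 11 mm across, head 16 mm across, 70 mm tall, about 50 g. Origin: centre of the flat butt; z along the punch toward the head. Straight shank to 38 mm above the butt; head with a straight band 16 mm across from 54 to 62 mm above the butt (grip there), half-ball above
- punch_2: steel doming punch, second thinnest of four, loose, standing on its butt, bright domed head up: dark shank 15 mm across, head 23 mm across, 73.5 mm tall, about 120 g. Origin: centre of the flat butt; z along the punch toward the head. Straight shank to 38 mm above the butt; head with a straight band 23 mm across from 54 to 62 mm above the butt (grip there), half-ball above
- punch_3: steel doming punch, second thickest of four, loose, standing on its butt, bright domed head up: dark shank 19 mm across, head 30 mm across, 77 mm tall, about 240 g. Origin: centre of the flat butt; z along the punch toward the head. Straight shank to 38 mm above the butt; head with a straight band 30 mm across from 54 to 62 mm above the butt (grip there), half-ball above
- punch_4: steel doming punch, thickest of four, loose, standing on its butt, bright domed head up: dark shank 23 mm across, head 38 mm across, 81 mm tall, about 420 g. Origin: centre of the flat butt; z along the punch toward the head. Straight shank to 38 mm above the butt; head with a straight band 38 mm across from 54 to 62 mm above the butt (grip there), half-ball above
- hole_1: the smallest hole of the stand, with a brass ring round it: round blind bore 15 mm across, made for the punch with the 11 mm shank (the thinnest). Origin: centre of the mouth, level with the stand's top, 34 mm above the bench; z up, x along the row toward the larger holes. The bore is 24 mm deep with a flat floor; its mouth is countersunk 4 mm wider all round
- hole_2: the second smallest hole of the stand, with a brass ring round it: round blind bore 19 mm across, made for the punch with the 15 mm shank (the second thinnest). Origin: centre of the mouth, level with the stand's top, 34 mm above the bench; z up, x along the row toward the larger holes. The bore is 24 mm deep with a flat floor; its mouth is countersunk 4 mm wider all round
- hole_3: the second largest hole of the stand, with a brass ring round it: round blind bore 23 mm across, made for the punch with the 19 mm shank (the second thickest). Origin: centre of the mouth, level with the stand's top, 34 mm above the bench; z up, x along the row toward the larger holes. The bore is 24 mm deep with a flat floor; its mouth is countersunk 4 mm wider all round
- hole_4: the largest hole of the stand, with a brass ring round it: round blind bore 27 mm across, made for the punch with the 23 mm shank (the thickest). Origin: centre of the mouth, level with the stand's top, 34 mm above the bench; z up, x along the row toward the larger holes. The bore is 24 mm deep with a flat floor; its mouth is countersunk 4 mm wider all round
- stand: fixed dark wooden bar with brass end plates and a row of four holes graded by size, 196 x 58 x 34 mm. Origin: centre of its underside, on the bench; z up, x along the row from the smallest hole to the largest. Holes 1 to 4 lie at x = -72, -28, 20, 70 mm, y = 0. It can lie turned any way on the bench
- doming_block: fixed steel doming block, a 44 mm cube with round hollows in its top, standing among the punches; an obstacle only. Origin: centre of its underside

How it is judged:
By the outcome, as a careful person would: the job done as asked, in the order asked, and still so for the second after the job is handed in, with the robot touching nothing.
It also fails if it takes over 106 s, if anything falls off the work surface, if the arm or the gripper's body presses on something with over 40 N, if the wrist force passes 120 N, or if a joint passes its speed limit or range.

## Working session

There is one attempt and no reset: what is moved stays moved. The work goes in short steps, Python scripts to look and compute and a tool call to move; the robot and the scene stay as the last step left them, time stands still between calls to the robot, and variables do not carry over. Pictures are saved under pics/ and viewed, at most 14 in all, crops included, and the job is handed in when it is done.

Besides the shell and the picture viewer there is one more tool, called as name(argument=value, ...), one argument or row to a line, values as JSON. drive_tool: Moves the arm, as the interface text tells. Its arguments: {"type":"object","properties":{"rows":{"type":"array","items":{"type":"object","properties":{"offset":{"type":"array","items":{"type":"number"}},"rotation":{"type":"array","items":{"type":"number"}},"claw":{"type":"number"}}}},"force":{"type":"number"}},"required":["rows"]}

```bash
mkdir -p pics; ls
python3 - <<'E'
from bench import *
import cv2,numpy as np
o=get_obs();print({k:np.round(v,3).tolist() for k,v in o.items()})
for n in ("top","side"):
    f=grab_frame(n);cv2.imwrite(f"pics/{n}0.png",f["frame"][:,:,::-1]);np.savez(f"{n}0.npz",**f)
    print(n,f["vfov"],f["cx"],f["cy"],f["R"].round(3).tolist(),f["t"])
E
```

```text
pics
{'clock': 0.0, 'joints': [-1.279, 0.478, 0.022, 1.556, -0.011, 1.109, -0.083], 'qvel': [0.001, -0.0, -0.001, 0.0, 0.002, -0.001, 0.001], 'tau': [-0.0, -59.644, 1.607, -28.12, 0.012, 0.009, -0.0], 'tcp_pos': [0.263, 0.621, 0.23], 'orientation': [-0.624, -3.079, 0.003], 'contact_force': [-0.226, -0.429, -0.166], 'moment': [0.027, 0.011, 0.03], 'gripper_force': 0.0, 'grip_width': 0.085}
top 48.33436377586448 319.8857222719428 191.82493810137467 [[-0.024, -0.999, -0.021], [-0.992, 0.027, -0.127], [0.127, 0.017, -0.992]] [-0.09595299  0.5037967   0.84302691]
side 49.70781423655549 325.39685247698804 194.1946862603558 [[-1.0, 0.004, -0.003], [0.004, 0.535, -0.845], [-0.002, -0.845, -0.535]] [0.52937675 0.09832423 0.83967541]
```

View pics/top0.png

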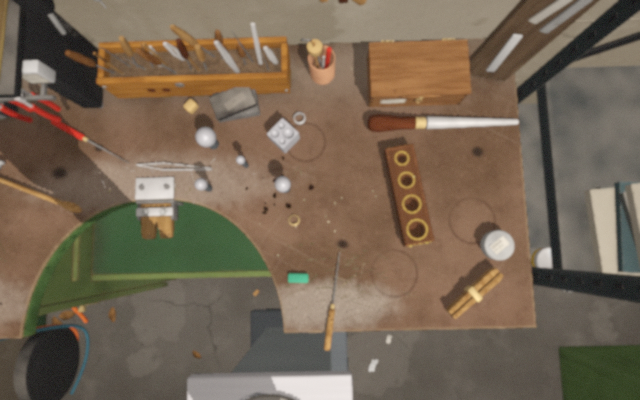

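View pics/side0.png

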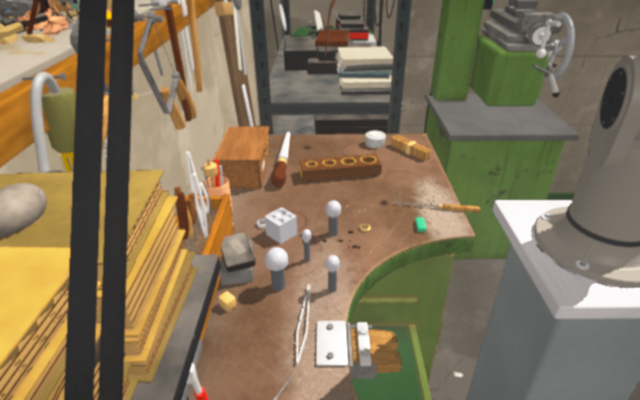

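The top view shows the punch heads at about (206,137) thickest, (241,160) thinnest, (202,185) and (283,185). The stand holes are at (402,158), (407,180), (411,204) and (417,230), smallest first. The block is at (283,134). The side view shows all four upright.

```bash
cat > h.py <<'E'
import numpy as np,cv2
def f_(d): return 200/np.tan(np.radians(float(d["vfov"]))/2)
def ray(d,u,v,z):
    f=f_(d);R=d["R"];c=-R.T@d["t"];r=R.T@np.array([(u-d["cx"])/f,(v-d["cy"])/f,1]);return c+r*(z-c[2])/r[2]
def proj(d,X):
    q=d["R"]@np.array(X)+d["t"];f=f_(d);return np.array([q[0]/q[2]*f+d["cx"],q[1]/q[2]*f+d["cy"]])
def cloud(d):
    f=f_(d);z=d["z_map"].astype(float);v,u=np.mgrid[0:400,0:640]
    P=np.stack([(u-d["cx"])/f*z,(v-d["cy"])/f*z,z],-1);return (P-d["t"])@d["R"]
def blobs(d,mask,amin=15):
    n,l,s,c=cv2.connectedComponentsWithStats(mask.astype(np.uint8));return [(s[i,4],c[i],s[i,:4]) for i in range(1,n) if s[i,4]>=amin]
E
python3 - <<'E'
from h import *
t=dict(np.load("top0.npz"));s=dict(np.load("side0.npz"))
for nm,d in(("top",t),("side",s)):
    W=cloud(d);m=(W[...,2]>.048)&(W[...,2]<.1)&(W[...,0]>.35)&(W[...,0]<.8)&(abs(W[...,1])<.4)&(d["z_map"]>0)
    hsv=cv2.cvtColor(d["frame"],cv2.COLOR_RGB2HSV);g=m&(hsv[...,1]<70)
    for a,c,b in blobs(d,g): print(nm,a,c.round(1),b,ray(d,*c,.062).round(4),W[g][:0].shape, "zmax",W[b[1]:b[1]+b[3],b[0]:b[0]+b[2],2].max().round(3))
d=t;W=cloud(d);print("bench z",np.median(W[240:260,330:380,2]))
m=(W[...,2]>.025)&(W[...,2]<.045);m[:, :370]=0;m[:140]=0;m[250:]=0;m[:,440:]=0
print(blobs(d,m))
hsv=cv2.cvtColor(d["frame"],cv2.COLOR_RGB2HSV)
c=d["frame"][140:255,375:445,::-1];cv2.imwrite("pics/st.png",cv2.resize(c,None,fx=5,fy=5,interpolation=0))
ys,xs=np.where(m);print(cv2.minAreaRect(np.c_[xs,ys].astype(np.float32)))
for u,v in((402,158),(407,180),(411,204),(417,230),): print(ray(d,u,v,.034).round(4), d["z_map"][v,u],W[v,u].round(3),hsv[v-14:v+15:2,u].tolist())
E
```

```text
top 139 [84.5 49. ] [78 40 16 18] [0.797  0.3534 0.062 ] (0, 3) zmax 0.898
top 101 [272.3  57.5] [263  47  16  18] [ 0.7666 -0.0219  0.062 ] (0, 3) zmax 0.898
top 85 [177.2  54.7] [168  48  18  14] [0.7787 0.1671 0.062 ] (0, 3) zmax 0.179
top 83 [259.5  58. ] [255  48   9  18] [0.7665 0.0035 0.062 ] (0, 3) zmax 0.133
top 26 [209.4  53. ] [205  50  10   7] [0.7801 0.1028 0.062 ] (0, 3) zmax 0.898
top 92 [232.5  64.8] [221  52  19  21] [0.7541 0.0568 0.062 ] (0, 3) zmax 0.163
top 17 [249.5  57.4] [247  54   6   8] [0.7685 0.0231 0.062 ] (0, 3) zmax 0.105
top 22 [124.   62.1] [120  59  10   7] [0.767  0.2729 0.062 ] (0, 3) zmax 0.116
top 42 [136.8  64.2] [131  58  14  12] [0.7618 0.2473 0.062 ] (0, 3) zmax 0.158
top 19 [322.8  62.9] [322  60   3   8] [ 0.7522 -0.1212  0.062 ] (0, 3) zmax 0.096
top 633 [81.  85.1] [59 63 34 39] [0.7223 0.357  0.062 ] (0, 3) zmax 0.898
top 18 [204.7  65.8] [203  63   4   7] [0.754  0.1119 0.062 ] (0, 3) zmax 0.093
top 30 [169.9  69.4] [164  66  12   8] [0.7488 0.181  0.062 ] (0, 3) zmax 0.1
top 326 [205.  136.3] [195 127  21  20] [0.6114 0.1101 0.062 ] (0
[... 1869 characters left out ...]
], [11, 147, 71], [12, 147, 80], [19, 146, 147], [17, 141, 155], [13, 145, 125], [11, 146, 124], [15, 144, 142]]
[ 0.4723 -0.2849  0.034 ] 0.8884895 [ 0.475 -0.289  0.01 ] [[12, 141, 128], [11, 150, 129], [18, 148, 160], [18, 145, 163], [12, 142, 117], [12, 145, 95], [10, 137, 80], [10, 127, 76], [13, 149, 72], [12, 150, 75], [16, 144, 103], [20, 147, 168], [15, 141, 139], [10, 146, 122], [13, 143, 128]]
[ 0.4218 -0.2939  0.034 ] 0.8825919 [ 0.423 -0.299  0.009] [[11, 139, 127], [18, 142, 158], [19, 144, 173], [13, 150, 119], [11, 143, 98], [10, 147, 83], [13, 141, 78], [12, 157, 73], [10, 145, 74], [12, 131, 76], [13, 137, 80], [19, 145, 165], [17, 146, 159], [13, 144, 138], [16, 133, 153]]
```

View pics/st.png

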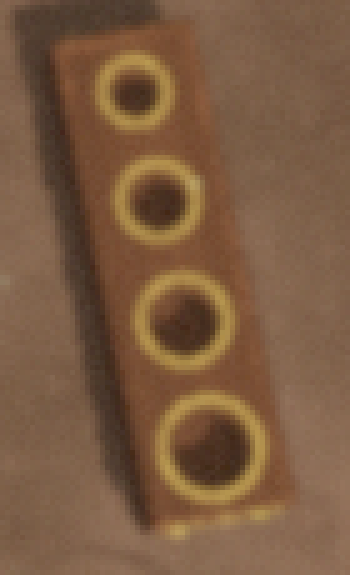

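The crop shows four brass rings in a row, smallest at the top; ring 1 is at full-image (402,158) and ring 4 at about (417,229).

```bash
cat >> h.py <<'E'
def head(d,X,r):
    "bright grey blob near the projection of X, circle by its box"
    u,v=proj(d,X);k=int(f_(d)*r/(d["R"]@np.array(X)+d["t"])[2]*1.6)+4;x0,y0=int(u)-k,int(v)-k
    hsv=cv2.cvtColor(d["frame"],cv2.COLOR_RGB2HSV)[y0:y0+2*k,x0:x0+2*k]
    m=(hsv[...,1]<60)&(hsv[...,2]>110)
    b=max(blobs(d,m,3),key=lambda b:b[0]);l,lab=cv2.connectedComponents(m.astype(np.uint8))
    q=lab==lab[m][np.argmax(np.bincount(lab[m])[lab[m]])]
    ys,xs=np.where(q);(c,rr)=cv2.minEnclosingCircle(np.c_[xs,ys].astype(np.float32));return np.array([c[0]+x0,c[1]+y0]),rr,b[0]
def rings(d,C):
    hsv=cv2.cvtColor(d["frame"],cv2.COLOR_RGB2HSV);out=[]
    for X in C:
        u,v=proj(d,X);z=(d["R"]@np.array(X)+d["t"])[2];k=int(f_(d)*.021/z)+2;x0,y0=int(u)-k,int(v)-k
        h=hsv[y0:y0+2*k,x0:x0+2*k];m=((h[...,0]>=16)&(h[...,0]<=30)&(h[...,1]>90)&(h[...,2]>135)).astype(np.uint8)
        cs,_=cv2.findContours(m,cv2.RETR_EXTERNAL,cv2.CHAIN_APPROX_NONE);c=cv2.convexHull(max(cs,key=len))
        e=cv2.fitEllipse(c);out.append((np.array(e[0])+[x0,y0],e[1]))
    return out
def stand(P):
    "fit x offsets -72,-28,20,70 to measured xy"
    o=np.array([-.072,-.028,.020,.070]);P=np.array(P)[:,:2];A=o-o.mean();dr=(A[:,None]*(P-P.mean(0))).sum(0);dr/=np.hypot(*dr)
    c=P.mean(0)-dr*o.mean();F=c+o[:,None]*dr;return F,np.abs(F-P).max(),np.arctan2(dr[1],dr[0])
E
python3 - <<'E'
from h import *
t=dict(np.load("top0.npz"));s=dict(np.load("side0.npz"))
G=[(.564,.044,.062,.008),(.519,.119,.062,.0115),(.515,-.037,.062,.015),(.611,.110,.062,.019)]
for i,g in enumerate(G):
    for d in(t,s):
        c,r,a=head(d,g[:3],g[3]);z=(d["R"]@np.array(g[:3])+d["t"])[2];print(i+1,c.round(1),"r mm",round(r*z/f_(d)*1e3,1),a,ray(d,*c,.062).round(4))
H=[(.5635,-.2718,.034),(.5195,-.2795,.034),(.4723,-.2849,.034),(.4218,-.2939,.034)]
for d in(t,s):
    R=rings(d,H);P=[ray(d,*c,.034) for c,_ in R];print(np.round(P,4).tolist(),[np.round(e,1).tolist() for _,e in R]);F=stand(P);print(F[0].round(4).tolist(),F[1:])
E
```

```text
1 [242.  161.5] r mm 14.6 96 [0.5597 0.0384 0.062 ]
1 [306.5 235.3] r mm 12.1 117 [0.5629 0.0461 0.062 ]
2 [198.5 181. ] r mm 31.7 270 [0.5243 0.1218 0.062 ]
2 [332.  265.3] r mm 18.6 231 [0.519  0.1254 0.062 ]
3 [282.4 184.4] r mm 16.8 234 [ 0.5133 -0.0385  0.062 ]
3 [334.  211.5] r mm 23.0 239 [ 0.5126 -0.0279  0.062 ]
4 [205.2 137.1] r mm 21.3 360 [0.6097 0.1098 0.062 ]
4 [276.  258.9] r mm 20.8 472 [0.6113 0.1091 0.062 ]
[[0.5639, -0.2709, 0.034], [0.5206, -0.2783, 0.034], [0.4732, -0.2856, 0.034], [0.4234, -0.2937, 0.034]] [[16.0, 16.2], [18.2, 18.8], [20.2, 21.0], [22.7, 23.4]]
[[0.5639, -0.2711], [0.5205, -0.2781], [0.4731, -0.2857], [0.4237, -0.2937]] (np.float64(0.0002928678829979825), np.float64(-2.9817200111579387))
[[0.5632, -0.2744, 0.034], [0.5197, -0.2829, 0.034], [0.4722, -0.2893, 0.034], [0.4221, -0.2969, 0.034]] [[6.7, 12.0], [7.8, 14.2], [8.1, 15.4], [8.7, 17.2]]
[[0.5629, -0.2751], [0.5195, -0.2819], [0.472, -0.2893], [0.4227, -0.2971]] (np.float64(0.001010556505044058), np.float64(-2.9864129913507407))
```

drive_tool(
  rows=[
    {"offset": [-0.39, -0.34, 0], "rotation": [0, 0, -0.06], "claw": 0.5},
    {"offset": [-0.78, -0.68, 0], "rotation": [0, 0, -0.12], "claw": 0.5},
    {"offset": [-0.78, -0.68, 0], "rotation": [0, 0, -0.18], "claw": 0.5},
    {"offset": [-0.78, -0.68, 0], "rotation": [0, 0, -0.24], "claw": 0.5},
    {"offset": [-0.78, -0.68, 0], "rotation": [0, 0, -0.279], "claw": 0.5},
    {"offset": [-0.78, -0.68, 0], "rotation": [0, 0, -0.279], "claw": 0.5},
    {"offset": [-0.78, -0.68, 0], "rotation": [0, 0, -0.279], "claw": 0.5},
  ],
)

```text
clock: 0.68
tcp_pos: [0.3305, 0.4825, 0.2313]
orientation: [0.244, -3.132, -0.001]
contact_force: [0.6, 0.9, 0.7]
grip_width: 0.0429
gripper_force: 0.0
```

drive_tool(
  rows=[
    {"offset": [-0.15, -0.5, 0], "rotation": [0, 0, 0], "claw": 0.5},
    {"offset": [-0.29, -1, 0], "rotation": [0, 0, 0], "claw": 0.5},
    {"offset": [-0.29, -1, 0], "rotation": [0, 0, 0], "claw": 0.5},
    {"offset": [-0.29, -1, 0], "rotation": [0, 0, 0], "claw": 0.5},
  ],
)

```text
clock: 1.02
tcp_pos: [0.3979, 0.3394, 0.231]
orientation: [0.245, -3.132, 0.001]
contact_force: [0.1, -0.1, -0.3]
grip_width: 0.0426
gripper_force: 0.0
```

drive_tool(
  rows=[
    {"offset": [-0.15, -0.5, 0], "rotation": [0, 0, 0], "claw": 0.5},
    {"offset": [-0.29, -1, 0], "rotation": [0, 0, 0], "claw": 0.5},
    {"offset": [-0.29, -1, 0], "rotation": [0, 0, 0], "claw": 0.5},
    {"offset": [-0.29, -1, 0], "rotation": [0, 0, 0], "claw": 0.5},
  ],
)

```text
clock: 1.35
tcp_pos: [0.4649, 0.198, 0.2313]
orientation: [-0.244, 3.132, -0.001]
contact_force: [1.0, -0.4, -0.3]
grip_width: 0.0427
gripper_force: 0.0
```

drive_tool(
  rows=[
    {"offset": [-0.15, -0.5, 0], "rotation": [0, 0, 0], "claw": 0.5},
    {"offset": [-0.29, -1, 0], "rotation": [0, 0, 0], "claw": 0.5},
    {"offset": [-0.29, -1, 0], "rotation": [0, 0, 0], "claw": 0.5},
    {"offset": [-0.29, -1, 0], "rotation": [0, 0, 0], "claw": 0.5},
    {"offset": [-0.29, -1, 0], "rotation": [0, 0, 0], "claw": 0.5},
    {"offset": [-0.29, -1, 0], "rotation": [0, 0, 0], "claw": 0.5},
  ],
)

```text
clock: 1.85
tcp_pos: [0.5314, 0.0581, 0.2311]
orientation: [0.242, -3.132, 0.0]
contact_force: [-0.3, 0.5, 0.1]
grip_width: 0.0427
gripper_force: 0.0
```

Run:
```python
from bench import *
import cv2,numpy as np
o=get_obs();print({k:np.round(o[k],3).tolist() for k in("joints","tcp_pos","orientation")})
n="wrist";f=grab_frame(n);cv2.imwrite(f"pics/w1.png",f["frame"][:,:,::-1]);np.savez("w1.npz",**f)
print(n,f["vfov"],f["cx"],f["cy"],f["R"].round(3).tolist(),(-f["R"].T@f["t"]).round(3))
```

```text
{'joints': [-0.39, 0.246, 0.195, 1.903, -0.056, 0.998, 1.555], 'tcp_pos': [0.531, 0.058, 0.231], 'orientation': [0.242, -3.132, 0.0]}
wrist 59.09134538668389 315.5895343258683 198.23118135182702 [[-0.153, 0.988, -0.001], [0.945, 0.147, 0.291], [0.288, 0.044, -0.957]] [0.459 0.047 0.374]
```

View pics/w1.png

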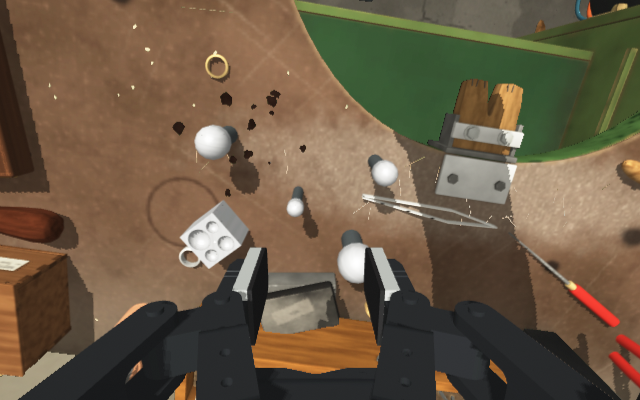

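The wrist view shows heads at about (213,142) punch 3, (296,207) punch 1, (385,173) punch 2 and (354,263) punch 4, which is partly hidden by the right finger. All are upright.

Run:
```python
from h import *
d=dict(np.load("w1.npz"));W=cloud(d)
G=[(.563,.044,.062,.008),(.519,.121,.062,.0115),(.514,-.036,.062,.015),(.611,.110,.062,.019)]
hsv=cv2.cvtColor(d["frame"],cv2.COLOR_RGB2HSV)
for i,g in enumerate(G):
    m=(np.hypot(W[...,0]-g[0],W[...,1]-g[1])<g[3]+.006)&(W[...,2]>.052)&(W[...,2]<.09)&(hsv[...,1]<60)&(hsv[...,2]>100)
    ys,xs=np.where(m);c,r=cv2.minEnclosingCircle(np.c_[xs,ys].astype(np.float32));z=(d["R"]@np.array(g[:3])+d["t"])[2]
    # sphere fit on depth points of the half-ball
    P=W[m&(W[...,2]>.064)];A=np.c_[2*P,np.ones(len(P))];s=np.linalg.lstsq(A,(P**2).sum(1),rcond=None)[0]
    print(i+1,np.round(c,1),"r mm",round(r*z/f_(d)*1e3,1),ray(d,*c,.062).round(4),"fit",s[:3].round(4),np.sqrt(s[3]+s[:3]@s[:3]).round(4),P[:,2].max().round(4),len(P))
```

```text
1 [294.5 207.3] r mm 8.4 [0.5644 0.0434 0.062 ] fit [0.5652 0.0432 0.0635] 0.0071 0.0714 195
2 [383.7 173.1] r mm 12.1 [0.5198 0.1187 0.062 ] fit [0.5202 0.1191 0.0633] 0.0107 0.0751 465
3 [212. 142.] r mm 16.1 [ 0.5155 -0.0367  0.062 ] fit [ 0.516  -0.037   0.0632] 0.0143 0.0786 877
4 [355.5 262.9] r mm 19.8 [0.6121 0.1102 0.062 ] fit [0.6123 0.1103 0.0634] 0.0181 0.0824 794
```

drive_tool(
  rows=[
    {"offset": [-0.1, -0.07, 0.2], "rotation": [0, 0, 0], "claw": 0.5},
    {"offset": [-0.203, -0.132, 0.45], "rotation": [0, 0, 0], "claw": 0.5},
    {"offset": [-0.203, -0.132, 0.7], "rotation": [0, 0, 0], "claw": 0.5},
    {"offset": [-0.203, -0.132, 0.87], "rotation": [0, 0, 0], "claw": 0.5},
    {"offset": [-0.203, -0.132, 0.87], "rotation": [0, 0, 0], "claw": 0.5},
    {"offset": [-0.203, -0.132, 0.87], "rotation": [0, 0, 0], "claw": 0.5},
    {"offset": [-0.203, -0.132, 0.87], "rotation": [0, 0, 0], "claw": 0.5},
  ],
)

```text
clock: 2.48
tcp_pos: [0.5647, 0.0455, 0.1023]
orientation: [-0.251, 3.129, 0.001]
contact_force: [0.3, -0.9, 0.4]
grip_width: 0.0425
gripper_force: 0.0
```

```bash
cat > w.py <<'E'
import sys
from bench import *
from h import *
o=get_obs();n=sys.argv[1];f=grab_frame("wrist");cv2.imwrite(f"pics/{n}.png",f["frame"][:,:,::-1]);np.savez(f"{n}.npz",**f)
print(np.round(o["tcp_pos"],4),np.round(o["orientation"],4),np.round(o["joints"],2),o["grip_width"])
E
python3 w.py w2
python3 - <<'E'
from h import *
d=dict(np.load("w2.npz"));W=cloud(d);hsv=cv2.cvtColor(d["frame"],cv2.COLOR_RGB2HSV)
m=(np.hypot(W[...,0]-.5645,W[...,1]-.0433)<.014)&(W[...,2]>.06)&(W[...,2]<.09)
P=W[m];print(len(P),P.max(0),P.min(0))
c=np.array(proj(d,[.5645,.0433,.062]));print(c)
ys,xs=np.where(m);q,r=cv2.minEnclosingCircle(np.c_[xs,ys].astype(np.float32));print(q,ray(d,*q,.064))
E
```

```text
[0.5647 0.0455 0.1023] [-2.5100e-01  3.1295e+00  1.3000e-03] [-0.33  0.46  0.18  1.94 -0.12  0.75  1.65] 0.042524900472251055
638 [0.57220309 0.05099857 0.07104279] [0.55714553 0.03541348 0.06002228]
[311.41848527 227.46875993]
(311.4473571777344, 228.5451202392578) [0.56433324 0.04331245 0.064     ]
```

View pics/w2.png

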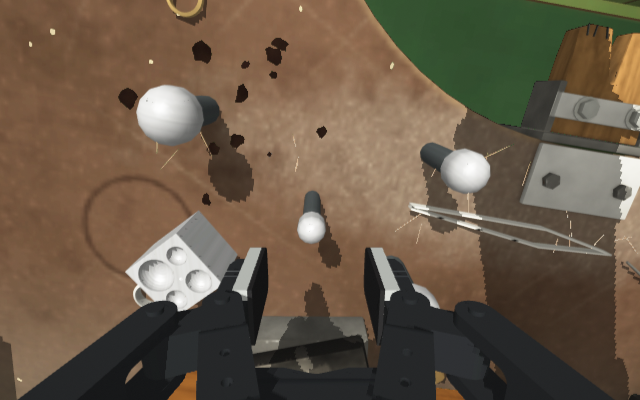

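The head of punch 1 is at (311,228), just left of the finger midline at about x=316, and its measured position matches the earlier one. Shift 2 mm and descend.

drive_tool(
  force=60,
  rows=[
    {"offset": [0, -0.015, 0.1], "rotation": [0, 0, 0], "claw": 0.5},
    {"offset": [0, -0.015, 0.2], "rotation": [0, 0, 0], "claw": 0.5},
    {"offset": [0, -0.015, 0.3], "rotation": [0, 0, 0], "claw": 0.5},
    {"offset": [0, -0.015, 0.42], "rotation": [0, 0, 0], "claw": 0.5},
    {"offset": [0, -0.015, 0.42], "rotation": [0, 0, 0], "claw": 0.5},
    {"offset": [0, -0.015, 0.42], "rotation": [0, 0, 0], "claw": 0.5},
    {"offset": [0, -0.015, 0.42], "rotation": [0, 0, 0], "claw": 0.4},
    {"offset": [0, -0.015, 0.42], "rotation": [0, 0, 0], "claw": 0.3},
    {"offset": [0, -0.015, 0.42], "rotation": [0, 0, 0], "claw": 0.22},
    {"offset": [0, -0.015, 0.42], "rotation": [0, 0, 0], "claw": 0.15},
    {"offset": [0, -0.015, 0.42], "rotation": [0, 0, 0], "claw": 0.05},
    {"offset": [0, -0.015, 0.42], "rotation": [0, 0, 0], "claw": 0.05},
    {"offset": [0, -0.015, 0.42], "rotation": [0, 0, 0], "claw": 0.05},
    {"offset": [0, -0.015, 0.42], "rotation": [0, 0, 0], "claw": 0.05},
  ],
)

```text
clock: 3.7
tcp_pos: [0.5654, 0.0418, 0.0391]
orientation: [-0.248, 3.129, 0.001]
contact_force: [-0.0, -0.1, 5.9]
grip_width: 0.0139
gripper_force: 58.3
```

```bash
python3 w.py w3; python3 -c "
import cv2;i=cv2.imread('pics/w3.png')[150:350,200:440];cv2.imwrite('pics/w3c.png',cv2.resize(i,None,fx=3,fy=3))"
```

```text
[0.5654 0.0418 0.0391] [-2.4790e-01  3.1292e+00  8.0000e-04] [-0.3   0.56  0.15  1.97 -0.14  0.62  1.67] 0.013855945170633445
```

View pics/w3c.png

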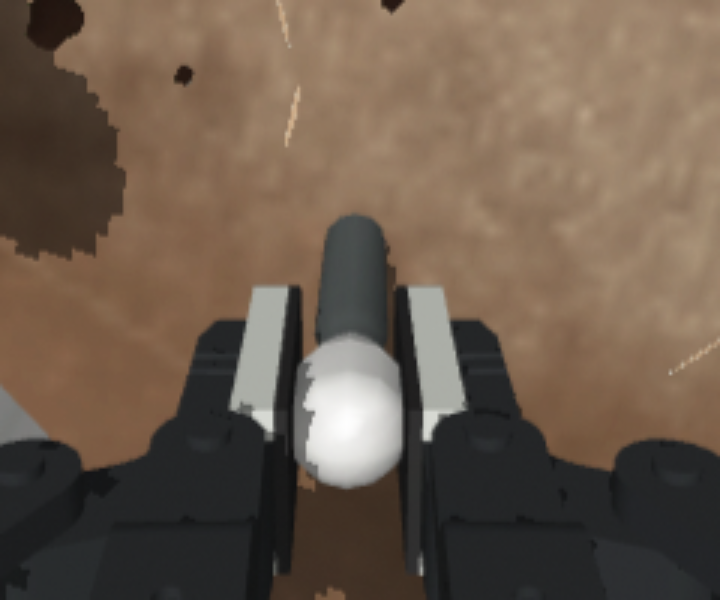

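The crop shows punch 1 held square between the pads at the band, upright (shank straight below the head).

drive_tool(
  rows=[
    {"offset": [0, 0, -0.05], "rotation": [0, 0, 0], "claw": 0.05},
    {"offset": [0, 0, -0.15], "rotation": [0, 0, 0], "claw": 0.05},
    {"offset": [0, 0, -0.3], "rotation": [0, 0, 0], "claw": 0.05},
    {"offset": [0, 0, -0.45], "rotation": [0, 0, 0], "claw": 0.05},
    {"offset": [0, 0, -0.6], "rotation": [0, 0, 0], "claw": 0.05},
    {"offset": [0, 0, -0.7], "rotation": [0, 0, 0], "claw": 0.05},
    {"offset": [0, 0, -0.76], "rotation": [0, 0, 0], "claw": 0.05},
    {"offset": [0, 0, -0.8], "rotation": [0, 0, 0], "claw": 0.05},
  ],
)

```text
clock: 4.42
tcp_pos: [0.5644, 0.0415, 0.1592]
orientation: [-0.248, 3.13, 0.0]
contact_force: [-0.1, 0.4, -0.7]
grip_width: 0.0138
gripper_force: 58.4
```

drive_tool(
  rows=[
    {"offset": [0.02, -0.1, 0], "rotation": [0, 0, 0], "claw": 0.05},
    {"offset": [0.05, -0.3, 0], "rotation": [0, 0, 0], "claw": 0.05},
    {"offset": [0.08, -0.5, 0], "rotation": [0, 0, 0], "claw": 0.05},
    {"offset": [0.12, -0.7, 0], "rotation": [0, 0, 0], "claw": 0.05},
    {"offset": [0.16, -0.9, 0], "rotation": [0, 0, 0], "claw": 0.05},
    {"offset": [0.18, -1, 0], "rotation": [0, 0, 0], "claw": 0.05},
  ],
)

```text
clock: 4.92
tcp_pos: [0.5596, -0.1156, 0.1572]
orientation: [0.241, -3.13, 0.003]
contact_force: [-0.1, -0.3, 0.0]
grip_width: 0.0137
gripper_force: 58.5
```

drive_tool(
  rows=[
    {"offset": [0.03, -0.15, 0], "rotation": [0, 0, 0], "claw": 0.05},
    {"offset": [0.06, -0.35, 0], "rotation": [0, 0, 0], "claw": 0.05},
    {"offset": [0.1, -0.55, 0], "rotation": [0, 0, 0], "claw": 0.05},
    {"offset": [0.14, -0.75, 0], "rotation": [0, 0, 0], "claw": 0.05},
    {"offset": [0.16, -0.9, 0], "rotation": [0, 0, 0], "claw": 0.05},
    {"offset": [0.17, -0.95, 0], "rotation": [0, 0, 0], "claw": 0.05},
    {"offset": [0.17, -0.95, 0], "rotation": [0, 0, 0], "claw": 0.05},
    {"offset": [0.17, -0.95, 0], "rotation": [0, 0, 0], "claw": 0.05},
  ],
)

```text
clock: 5.58
tcp_pos: [0.558, -0.2546, 0.157]
orientation: [0.248, -3.13, -0.002]
contact_force: [-0.4, 1.2, -0.5]
grip_width: 0.0138
gripper_force: 58.5
```

```bash
python3 w.py w4
```

```text
[ 0.558  -0.2546  0.157 ] [ 2.4810e-01 -3.1305e+00 -2.1000e-03] [ 0.13  0.46  0.27  1.79 -0.15  0.91  2.19] 0.013757733809018406
```

View pics/w4.png

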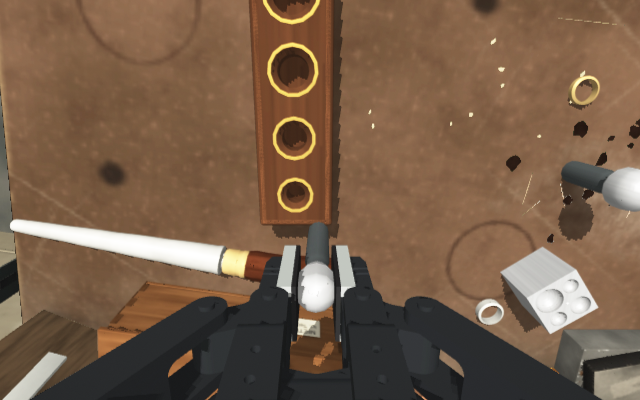

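Rings are sharp at (295,195), (294,138), (293,70); the held punch hangs straight, with its butt at about (318,228).

```bash
cat > hold.py <<'E'
import sys
from h import *
def hold(d,tcp,zb,r,H=None):
    """held punch axis from depth points on the shank: y by mid of sides, at butt height zb"""
    W=cloud(d);m=(np.hypot(W[...,0]-tcp[0],W[...,1]-tcp[1])<.030)&(W[...,2]<zb+.03)&(W[...,2]>zb-.012)&(d["z_map"]>0)
    hsv=cv2.cvtColor(d["frame"],cv2.COLOR_RGB2HSV);ys,xs=np.where(m);P=W[m]
    # circle fit of shank surface (vertical cylinder of known radius)
    from scipy.optimize import least_squares
    f=least_squares(lambda c:np.hypot(P[:,0]-c[0],P[:,1]-c[1])-r,[tcp[0]-.003,tcp[1]],loss="soft_l1",f_scale=.0005)
    return f.x,len(P),P[:,2].min(),np.sqrt((f.fun**2).mean())
E
python3 - <<'E'
from hold import *
d=dict(np.load("w4.npz"))
H=[(.5635,-.2725,.034),(.520,-.2795,.034),(.4727,-.287,.034)]
R=rings(d,H);P=[ray(d,*c,.034)[:2] for c,_ in R];print(np.round(P,4),[np.round(e,1).tolist() for _,e in R],[c.round(1) for c,_ in R])
print(hold(d,[.558,-.2546],.118,.0055))
o=np.array([-.072,-.028,.02]);P=np.array(P);A=o-o.mean();dr=(A[:,None]*(P-P.mean(0))).sum(0);dr/=np.hypot(*dr);c=P.mean(0)-dr*o.mean()
print((c+np.array([-.072,-.028,.02,.07])[:,None]*dr).round(4),np.arctan2(dr[1],dr[0]))
E
```

```text
[[ 0.565  -0.2697]
 [ 0.5212 -0.2767]
 [ 0.4737 -0.2844]] [[35.3, 36.5], [43.4, 44.4], [51.6, 55.2]] [array([294.9, 194.7]), array([293.8, 137.9]), array([292.3,  69.5])]
(array([ 0.55835548, -0.25340708]), 460, np.float64(0.11900521691013938), np.float64(0.00023660507896514774))
[[ 0.5647 -0.2697]
 [ 0.5213 -0.2768]
 [ 0.4739 -0.2844]
 [ 0.4245 -0.2924]] -2.9816141084090875
```

drive_tool(
  rows=[
    {"offset": [-0.025, -0.06, 0], "rotation": [0, 0, 0], "claw": 0.05},
    {"offset": [-0.025, -0.114, 0.1], "rotation": [0, 0, 0], "claw": 0.05},
    {"offset": [-0.025, -0.114, 0.25], "rotation": [0, 0, 0], "claw": 0.05},
    {"offset": [-0.025, -0.114, 0.4], "rotation": [0, 0, 0], "claw": 0.05},
    {"offset": [-0.025, -0.114, 0.48], "rotation": [0, 0, 0], "claw": 0.05},
    {"offset": [-0.025, -0.114, 0.48], "rotation": [0, 0, 0], "claw": 0.05},
    {"offset": [-0.025, -0.114, 0.48], "rotation": [0, 0, 0], "claw": 0.05},
    {"offset": [-0.025, -0.114, 0.48], "rotation": [0, 0, 0], "claw": 0.05},
  ],
)

```text
clock: 6.3
tcp_pos: [0.5655, -0.2723, 0.0866]
orientation: [-0.248, 3.13, -0.001]
contact_force: [-0.7, 0.2, -0.0]
grip_width: 0.0136
gripper_force: 58.5
```

```bash
python3 w.py w5
cat > meas.py <<'E'
import sys
from hold import *
n,zb,r,k=sys.argv[1],float(sys.argv[2]),float(sys.argv[3]),[int(x) for x in sys.argv[6]]
tcp=[float(sys.argv[4]),float(sys.argv[5])]
d=dict(np.load(n+".npz"));H0=np.array([(.5648,-.2697,.034),(.5213,-.2768,.034),(.4739,-.2844,.034),(.4245,-.2924,.034)])
H=H0[[i-1 for i in k]]
for i,(c,e) in zip(k,rings(d,H)): print(i,c.round(1),np.round(e,1),ray(d,*c,.034).round(4))
print(hold(d,tcp,zb,r))
E
python3 meas.py w5 .046 .0055 .5645 -.2705 123;python3 -c "
import cv2;i=cv2.imread('pics/w5.png')[30:330,180:440];cv2.imwrite('pics/w5c.png',cv2.resize(i,None,fx=2,fy=2))"
```

```text
[ 0.5655 -0.2723  0.0866] [-2.4830e-01  3.1305e+00 -1.1000e-03] [ 0.17  0.57  0.24  1.8  -0.18  0.79  2.24] 0.013607587114714225
1 [319.5 220.1] [45.7 48.1] [ 0.5648 -0.2699  0.034 ]
2 [319.5 145. ] [58.7 59.6] [ 0.5211 -0.2771  0.034 ]
3 [319.8  51. ] [71.1 77. ] [ 0.4734 -0.2847  0.034 ]
(array([ 0.55659221, -0.27159338]), 4416, np.float64(0.03400009140403863), np.float64(0.015184181478474848))
```

View pics/w5c.png

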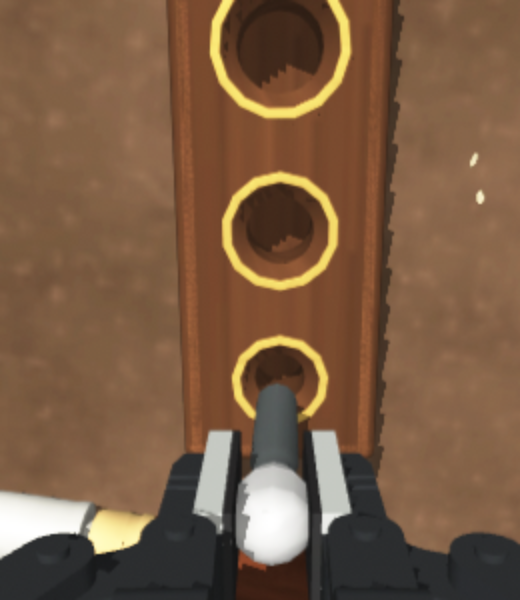

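The shank end is at about (318,225), just over ring 1 at (319.5,220). Re-measuring with the stand's points left out.

```bash
python3 meas.py w5 .052 .0055 .5655 -.2723 1
```

```text
1 [319.5 220.1] [45.7 48.1] [ 0.5648 -0.2699  0.034 ]
(array([ 0.56595518, -0.27118977]), 543, np.float64(0.04780738341331362), np.float64(0.00024119001877846046))
```

drive_tool(
  rows=[
    {"offset": [0.006, 0.01, 0], "rotation": [0, 0, 0], "claw": 0.05},
    {"offset": [0.006, 0.01, 0.05], "rotation": [0, 0, 0], "claw": 0.05},
    {"offset": [0.006, 0.01, 0.1], "rotation": [0, 0, 0], "claw": 0.05},
    {"offset": [0.006, 0.01, 0.15], "rotation": [0, 0, 0], "claw": 0.05},
    {"offset": [0.006, 0.01, 0.15], "rotation": [0, 0, 0], "claw": 0.05},
    {"offset": [0.006, 0.01, 0.15], "rotation": [0, 0, 0], "claw": 0.05},
  ],
)

```text
clock: 6.85
tcp_pos: [0.5631, -0.2704, 0.0624]
orientation: [0.248, -3.13, -0.001]
contact_force: [-0.2, -0.6, -0.7]
grip_width: 0.0135
gripper_force: 58.4
```

drive_tool(
  rows=[
    {"offset": [0, 0, 0.03], "rotation": [0, 0, 0], "claw": 0.05},
    {"offset": [0, 0, 0.06], "rotation": [0, 0, 0], "claw": 0.05},
    {"offset": [0, 0, 0.08], "rotation": [0, 0, 0], "claw": 0.05},
    {"offset": [0, 0, 0.09], "rotation": [0, 0, 0], "claw": 0.05},
    {"offset": [0, 0, 0.095], "rotation": [0, 0, 0], "claw": 0.05},
    {"offset": [0, 0, 0.095], "rotation": [0, 0, 0], "claw": 0.05},
  ],
)

```text
clock: 7.35
tcp_pos: [0.5638, -0.2704, 0.0492]
orientation: [-0.248, 3.131, 0.0]
contact_force: [-0.7, 1.1, 2.4]
grip_width: 0.0135
gripper_force: 58.8
```

drive_tool(
  rows=[
    {"offset": [0, 0, 0], "rotation": [0, 0, 0], "claw": 0.25},
    {"offset": [0, 0, 0], "rotation": [0, 0, 0], "claw": 0.45},
    {"offset": [0, 0, 0], "rotation": [0, 0, 0], "claw": 0.5},
    {"offset": [0, 0, 0], "rotation": [0, 0, 0], "claw": 0.5},
    {"offset": [0, 0, 0], "rotation": [0, 0, 0], "claw": 0.5},
    {"offset": [0, 0, -0.1], "rotation": [0, 0, 0], "claw": 0.5},
    {"offset": [0, 0, -0.3], "rotation": [0, 0, 0], "claw": 0.5},
    {"offset": [0, 0, -0.5], "rotation": [0, 0, 0], "claw": 0.5},
    {"offset": [0, 0, -0.7], "rotation": [0, 0, 0], "claw": 0.5},
    {"offset": [0, 0, -0.7], "rotation": [0, 0, 0], "claw": 0.5},
    {"offset": [0, 0, -0.7], "rotation": [0, 0, 0], "claw": 0.5},
  ],
)

```text
clock: 8.27
tcp_pos: [0.5648, -0.2712, 0.1562]
orientation: [-0.248, 3.128, -0.003]
contact_force: [-1.1, -0.2, -0.3]
grip_width: 0.0429
gripper_force: 0.0
```

```bash
python3 w.py w6
cat > chk.py <<'E'
import sys
from h import *
d=dict(np.load(sys.argv[1]+".npz"));W=cloud(d);hsv=cv2.cvtColor(d["frame"],cv2.COLOR_RGB2HSV)
R=[.008,.0115,.015,.019]
for a in sys.argv[2:]:
    k,x,y,zb=a.split(",");r=R[int(k)-1];x,y,zb=float(x),float(y),float(zb)
    P=W[(np.hypot(W[...,0]-x,W[...,1]-y)<r+.006)&(W[...,2]>zb+.0635)&(W[...,2]<zb+.095)&(hsv[...,1]<60)]
    s=np.linalg.lstsq(np.c_[2*P,np.ones(len(P))],(P**2).sum(1),rcond=None)[0]
    print(k,"centre",s[:3].round(4),"r",np.sqrt(s[3]+s[:3]@s[:3]).round(4),"top",P[:,2].max().round(4),len(P))
E
python3 chk.py w6 1,.565,-.27,.010
```

```text
[ 0.5648 -0.2712  0.1562] [-2.4770e-01  3.1278e+00 -2.6000e-03] [ 0.15  0.48  0.27  1.76 -0.16  0.91  2.21] 0.042926115584874316
1 centre [ 0.564  -0.2696  0.0734] r 0.0072 top 0.0813 375
```

drive_tool(
  rows=[
    {"offset": [-0.02, 0.25, 0], "rotation": [0, 0, 0], "claw": 0.5},
    {"offset": [-0.04, 0.5, 0], "rotation": [0, 0, 0], "claw": 0.5},
    {"offset": [-0.04, 0.75, 0], "rotation": [0, 0, 0], "claw": 0.5},
    {"offset": [-0.04, 1, 0], "rotation": [0, 0, 0], "claw": 0.5},
  ],
)

```text
clock: 8.65
tcp_pos: [0.5444, -0.1198, 0.1524]
orientation: [0.247, -3.129, -0.001]
contact_force: [0.1, 0.8, 0.0]
grip_width: 0.0426
gripper_force: 0.0
```

drive_tool(
  rows=[
    {"offset": [-0.02, 0.25, 0], "rotation": [0, 0, 0], "claw": 0.5},
    {"offset": [-0.04, 0.5, 0], "rotation": [0, 0, 0], "claw": 0.5},
    {"offset": [-0.04, 0.75, 0], "rotation": [0, 0, 0], "claw": 0.5},
    {"offset": [-0.04, 1, 0], "rotation": [0, 0, 0], "claw": 0.5},
  ],
)

```text
clock: 8.98
tcp_pos: [0.5267, 0.0292, 0.1526]
orientation: [0.248, -3.129, 0.0]
contact_force: [0.9, 0.5, -0.1]
grip_width: 0.0428
gripper_force: 0.0
```

drive_tool(
  rows=[
    {"offset": [-0.02, 0.25, 0], "rotation": [0, 0, 0], "claw": 0.5},
    {"offset": [-0.03, 0.5, 0], "rotation": [0, 0, 0], "claw": 0.5},
    {"offset": [-0.03, 0.61, 0], "rotation": [0, 0, 0], "claw": 0.5},
    {"offset": [-0.03, 0.61, 0], "rotation": [0, 0, 0], "claw": 0.5},
    {"offset": [-0.03, 0.61, 0], "rotation": [0, 0, 0], "claw": 0.5},
  ],
)

```text
clock: 9.4
tcp_pos: [0.5171, 0.1195, 0.1527]
orientation: [0.253, -3.129, 0.001]
contact_force: [-0.1, -1.1, 0.6]
grip_width: 0.0426
gripper_force: 0.0
```

```bash
python3 w.py w7; python3 chk.py w7 2,.52,.119,0 4,.612,.110,0 3,.5157,-.0368,0
```

```text
[0.5171 0.1195 0.1527] [ 2.5260e-01 -3.1289e+00  1.1000e-03] [-0.48  0.34  0.17  1.98 -0.08  0.83  1.46] 0.04256971460944637
2 centre [0.52   0.1192 0.0633] r 0.0107 top 0.0753 788
4 centre [0.6121 0.1106 0.0633] r 0.0182 top 0.0827 1755
3 centre [ 0.5158 -0.0368  0.0633] r 0.0142 top 0.0786 1639
```

drive_tool(
  rows=[
    {"offset": [-0.018, -0.012, 0.15], "rotation": [0, 0, 0], "claw": 0.5},
    {"offset": [-0.018, -0.012, 0.35], "rotation": [0, 0, 0], "claw": 0.5},
    {"offset": [-0.018, -0.012, 0.5], "rotation": [0, 0, 0], "claw": 0.5},
    {"offset": [-0.018, -0.012, 0.6], "rotation": [0, 0, 0], "claw": 0.5},
    {"offset": [-0.018, -0.012, 0.7], "rotation": [0, 0, 0], "claw": 0.5},
    {"offset": [-0.018, -0.012, 0.76], "rotation": [0, 0, 0], "claw": 0.5},
    {"offset": [-0.018, -0.012, 0.76], "rotation": [0, 0, 0], "claw": 0.5},
    {"offset": [-0.018, -0.012, 0.76], "rotation": [0, 0, 0], "claw": 0.42},
    {"offset": [-0.018, -0.012, 0.76], "rotation": [0, 0, 0], "claw": 0.35},
    {"offset": [-0.018, -0.012, 0.76], "rotation": [0, 0, 0], "claw": 0.28},
    {"offset": [-0.018, -0.012, 0.76], "rotation": [0, 0, 0], "claw": 0.2},
    {"offset": [-0.018, -0.012, 0.76], "rotation": [0, 0, 0], "claw": 0.1},
    {"offset": [-0.018, -0.012, 0.76], "rotation": [0, 0, 0], "claw": 0.1},
    {"offset": [-0.018, -0.012, 0.76], "rotation": [0, 0, 0], "claw": 0.1},
    {"offset": [-0.018, -0.012, 0.76], "rotation": [0, 0, 0], "claw": 0.1},
  ],
)

```text
clock: 10.7
tcp_pos: [0.5222, 0.1174, 0.0411]
orientation: [-0.248, 3.13, 0.001]
contact_force: [0.3, -0.5, 6.7]
grip_width: 0.0209
gripper_force: 58.7
```

drive_tool(
  rows=[
    {"offset": [0, 0, -0.05], "rotation": [0, 0, 0], "claw": 0.1},
    {"offset": [0, 0, -0.15], "rotation": [0, 0, 0], "claw": 0.1},
    {"offset": [0, 0, -0.3], "rotation": [0, 0, 0], "claw": 0.1},
    {"offset": [0, 0, -0.45], "rotation": [0, 0, 0], "claw": 0.1},
    {"offset": [0, 0, -0.6], "rotation": [0, 0, 0], "claw": 0.1},
    {"offset": [0, 0, -0.72], "rotation": [0, 0, 0], "claw": 0.1},
    {"offset": [0, 0, -0.8], "rotation": [0, 0, 0], "claw": 0.1},
    {"offset": [0.02, -0.1, -0.8], "rotation": [0, 0, 0], "claw": 0.1},
    {"offset": [0.05, -0.3, -0.8], "rotation": [0, 0, 0], "claw": 0.1},
    {"offset": [0.08, -0.5, -0.8], "rotation": [0, 0, 0], "claw": 0.1},
    {"offset": [0.11, -0.7, -0.8], "rotation": [0, 0, 0], "claw": 0.1},
    {"offset": [0.14, -0.87, -0.8], "rotation": [0, 0, 0], "claw": 0.1},
  ],
)

```text
clock: 11.7
tcp_pos: [0.5204, -0.0169, 0.1605]
orientation: [0.247, -3.132, 0.0]
contact_force: [0.6, -0.4, -0.5]
grip_width: 0.021
gripper_force: 58.8
```

drive_tool(
  rows=[
    {"offset": [0.03, -0.2, 0], "rotation": [0, 0, 0], "claw": 0.1},
    {"offset": [0.06, -0.4, 0], "rotation": [0, 0, 0], "claw": 0.1},
    {"offset": [0.1, -0.6, 0], "rotation": [0, 0, 0], "claw": 0.1},
    {"offset": [0.14, -0.8, 0], "rotation": [0, 0, 0], "claw": 0.1},
    {"offset": [0.16, -1, 0], "rotation": [0, 0, 0], "claw": 0.1},
  ],
)

```text
clock: 12.12
tcp_pos: [0.5198, -0.1682, 0.1604]
orientation: [0.248, -3.131, -0.001]
contact_force: [-0.7, 0.2, -1.6]
grip_width: 0.0208
gripper_force: 58.8
```

drive_tool(
  rows=[
    {"offset": [0.03, -0.2, 0], "rotation": [0, 0, 0], "claw": 0.1},
    {"offset": [0.06, -0.4, 0], "rotation": [0, 0, 0], "claw": 0.1},
    {"offset": [0.1, -0.58, 0], "rotation": [0, 0, 0], "claw": 0.1},
    {"offset": [0.12, -0.7, 0], "rotation": [0, 0, 0], "claw": 0.1},
    {"offset": [0.12, -0.73, 0], "rotation": [0, 0, 0], "claw": 0.1},
    {"offset": [0.12, -0.73, 0], "rotation": [0, 0, 0], "claw": 0.1},
    {"offset": [0.12, -0.73, 0], "rotation": [0, 0, 0], "claw": 0.1},
  ],
)

```text
clock: 12.7
tcp_pos: [0.5204, -0.2766, 0.16]
orientation: [0.249, -3.131, -0.002]
contact_force: [0.0, 0.2, -0.9]
grip_width: 0.021
gripper_force: 58.8
```

```bash
python3 w.py w8; python3 meas.py w8 .125 .0075 .52 -.277 2
```

```text
[ 0.5204 -0.2766  0.16  ] [ 2.4920e-01 -3.1314e+00 -1.7000e-03] [ 0.15  0.42  0.3   1.85 -0.16  0.89  2.26] 0.02097667199871982
2 [314.8 189.1] [40.1 41.4] [ 0.5213 -0.2768  0.034 ]
(array([ 0.51884237, -0.27528702]), 725, np.float64(0.11979154591470245), np.float64(0.0002871693681204145))
```

drive_tool(
  rows=[
    {"offset": [-0.015, -0.012, 0.05], "rotation": [0, 0, 0], "claw": 0.1},
    {"offset": [-0.015, -0.012, 0.15], "rotation": [0, 0, 0], "claw": 0.1},
    {"offset": [-0.015, -0.012, 0.3], "rotation": [0, 0, 0], "claw": 0.1},
    {"offset": [-0.015, -0.012, 0.42], "rotation": [0, 0, 0], "claw": 0.1},
    {"offset": [-0.015, -0.012, 0.48], "rotation": [0, 0, 0], "claw": 0.1},
    {"offset": [-0.015, -0.012, 0.48], "rotation": [0, 0, 0], "claw": 0.1},
    {"offset": [-0.015, -0.012, 0.48], "rotation": [0, 0, 0], "claw": 0.1},
    {"offset": [-0.015, -0.012, 0.48], "rotation": [0, 0, 0], "claw": 0.1},
  ],
)

```text
clock: 13.42
tcp_pos: [0.5237, -0.2792, 0.0889]
orientation: [-0.249, 3.13, -0.001]
contact_force: [0.5, -0.2, -0.1]
grip_width: 0.021
gripper_force: 58.8
```

```bash
python3 w.py w9; python3 meas.py w9 .052 .0075 .5213 -.2775 2
```

```text
[ 0.5237 -0.2792  0.0889] [-2.4890e-01  3.1304e+00 -9.0000e-04] [ 0.18  0.52  0.27  1.89 -0.2   0.75  2.29] 0.020978675619543027
2 [319.9 215.7] [51.7 54.9] [ 0.5212 -0.277   0.034 ]
(array([ 0.52221044, -0.27793182]), 668, np.float64(0.04915183462993284), np.float64(0.000260479200043139))
```

drive_tool(
  rows=[
    {"offset": [0.006, 0.007, 0], "rotation": [0, 0, 0], "claw": 0.1},
    {"offset": [0.006, 0.007, 0.05], "rotation": [0, 0, 0], "claw": 0.1},
    {"offset": [0.006, 0.007, 0.1], "rotation": [0, 0, 0], "claw": 0.1},
    {"offset": [0.006, 0.007, 0.15], "rotation": [0, 0, 0], "claw": 0.1},
    {"offset": [0.006, 0.007, 0.19], "rotation": [0, 0, 0], "claw": 0.1},
    {"offset": [0.006, 0.007, 0.22], "rotation": [0, 0, 0], "claw": 0.1},
    {"offset": [0.006, 0.007, 0.24], "rotation": [0, 0, 0], "claw": 0.1},
    {"offset": [0.006, 0.007, 0.25], "rotation": [0, 0, 0], "claw": 0.1},
    {"offset": [0.006, 0.007, 0.25], "rotation": [0, 0, 0], "claw": 0.1},
  ],
)

```text
clock: 14.22
tcp_pos: [0.5226, -0.2783, 0.0512]
orientation: [-0.248, 3.131, 0.0]
contact_force: [-2.0, 0.8, 5.0]
grip_width: 0.0207
gripper_force: 59.4
```

drive_tool(
  rows=[
    {"offset": [0, 0, 0], "rotation": [0, 0, 0], "claw": 0.3},
    {"offset": [0, 0, 0], "rotation": [0, 0, 0], "claw": 0.45},
    {"offset": [0, 0, 0], "rotation": [0, 0, 0], "claw": 0.6},
    {"offset": [0, 0, 0], "rotation": [0, 0, 0], "claw": 0.6},
    {"offset": [0, 0, 0], "rotation": [0, 0, 0], "claw": 0.6},
    {"offset": [0, 0, -0.1], "rotation": [0, 0, 0], "claw": 0.6},
    {"offset": [0, 0, -0.3], "rotation": [0, 0, 0], "claw": 0.6},
    {"offset": [0, 0, -0.5], "rotation": [0, 0, 0], "claw": 0.6},
    {"offset": [0, 0, -0.7], "rotation": [0, 0, 0], "claw": 0.6},
    {"offset": [0, 0, -0.7], "rotation": [0, 0, 0], "claw": 0.6},
    {"offset": [0, 0, -0.7], "rotation": [0, 0, 0], "claw": 0.6},
  ],
)

```text
clock: 15.13
tcp_pos: [0.523, -0.2789, 0.1573]
orientation: [-0.248, 3.128, -0.002]
contact_force: [-0.1, 0.9, 0.1]
grip_width: 0.0514
gripper_force: 0.0
```

```bash
python3 w.py w10; python3 chk.py w10 2,.5215,-.277,.01 1,.564,-.27,.01
```

```text
[ 0.523  -0.2789  0.1573] [-2.4780e-01  3.1281e+00 -2.4000e-03] [ 0.15  0.43  0.3   1.85 -0.16  0.88  2.26] 0.051369105945097436
2 centre [ 0.5197 -0.2765  0.0731] r 0.0108 top 0.0853 811
1 centre [ 0.5637 -0.269   0.0735] r 0.0072 top 0.0813 334
```

drive_tool(
  rows=[
    {"offset": [-0.03, 0.25, 0], "rotation": [0, 0, 0], "claw": 0.6},
    {"offset": [-0.06, 0.5, 0], "rotation": [0, 0, 0], "claw": 0.6},
    {"offset": [-0.1, 0.75, 0], "rotation": [0, 0, 0], "claw": 0.6},
    {"offset": [-0.13, 1, 0], "rotation": [0, 0, 0], "claw": 0.6},
  ],
)

```text
clock: 15.52
tcp_pos: [0.5162, -0.1254, 0.1539]
orientation: [0.247, -3.129, -0.001]
contact_force: [0.2, 0.7, -0.2]
grip_width: 0.0514
gripper_force: 0.0
```

drive_tool(
  rows=[
    {"offset": [-0.04, 0.25, 0], "rotation": [0, 0, 0], "claw": 0.6},
    {"offset": [-0.08, 0.5, 0], "rotation": [0, 0, 0], "claw": 0.6},
    {"offset": [-0.08, 0.6, 0], "rotation": [0, 0, 0], "claw": 0.6},
    {"offset": [-0.08, 0.6, 0], "rotation": [0, 0, 0], "claw": 0.6},
    {"offset": [-0.08, 0.6, 0], "rotation": [0, 0, 0], "claw": 0.6},
  ],
)

```text
clock: 15.93
tcp_pos: [0.5141, -0.0355, 0.1542]
orientation: [0.252, -3.129, 0.0]
contact_force: [-0.2, -0.1, 0.2]
grip_width: 0.0511
gripper_force: 0.0
```

```bash
python3 w.py w11; python3 chk.py w11 3,.5157,-.0368,0
```

```text
[ 0.5141 -0.0355  0.1542] [ 0.252  -3.1288  0.    ] [-0.25  0.31  0.24  2.02 -0.1   0.82  1.78] 0.05108215359345795
3 centre [ 0.5159 -0.0371  0.0631] r 0.0144 top 0.0789 1349
```

drive_tool(
  force=80,
  rows=[
    {"offset": [-0.01, -0.018, 0.15], "rotation": [0, 0, 0], "claw": 0.6},
    {"offset": [-0.01, -0.018, 0.35], "rotation": [0, 0, 0], "claw": 0.6},
    {"offset": [-0.01, -0.018, 0.5], "rotation": [0, 0, 0], "claw": 0.6},
    {"offset": [-0.01, -0.018, 0.6], "rotation": [0, 0, 0], "claw": 0.6},
    {"offset": [-0.01, -0.018, 0.7], "rotation": [0, 0, 0], "claw": 0.6},
    {"offset": [-0.01, -0.018, 0.79], "rotation": [0, 0, 0], "claw": 0.6},
    {"offset": [-0.01, -0.018, 0.79], "rotation": [0, 0, 0], "claw": 0.6},
    {"offset": [-0.01, -0.018, 0.79], "rotation": [0, 0, 0], "claw": 0.52},
    {"offset": [-0.01, -0.018, 0.79], "rotation": [0, 0, 0], "claw": 0.44},
    {"offset": [-0.01, -0.018, 0.79], "rotation": [0, 0, 0], "claw": 0.36},
    {"offset": [-0.01, -0.018, 0.79], "rotation": [0, 0, 0], "claw": 0.28},
    {"offset": [-0.01, -0.018, 0.79], "rotation": [0, 0, 0], "claw": 0.2},
    {"offset": [-0.01, -0.018, 0.79], "rotation": [0, 0, 0], "claw": 0.2},
    {"offset": [-0.01, -0.018, 0.79], "rotation": [0, 0, 0], "claw": 0.2},
    {"offset": [-0.01, -0.018, 0.79], "rotation": [0, 0, 0], "claw": 0.2},
  ],
)

```text
clock: 17.23
tcp_pos: [0.518, -0.0391, 0.0381]
orientation: [-0.248, 3.13, -0.001]
contact_force: [-1.1, -1.1, 5.6]
grip_width: 0.0273
gripper_force: 78.4
```

drive_tool(
  rows=[
    {"offset": [0, 0, -0.05], "rotation": [0, 0, 0], "claw": 0.2},
    {"offset": [0, 0, -0.15], "rotation": [0, 0, 0], "claw": 0.2},
    {"offset": [0, 0, -0.3], "rotation": [0, 0, 0], "claw": 0.2},
    {"offset": [0, 0, -0.45], "rotation": [0, 0, 0], "claw": 0.2},
    {"offset": [0, 0, -0.6], "rotation": [0, 0, 0], "claw": 0.2},
    {"offset": [0, 0, -0.72], "rotation": [0, 0, 0], "claw": 0.2},
    {"offset": [0, 0, -0.8], "rotation": [0, 0, 0], "claw": 0.2},
    {"offset": [0.03, -0.1, -0.8], "rotation": [0, 0, 0], "claw": 0.2},
    {"offset": [0.09, -0.27, -0.8], "rotation": [0, 0, 0], "claw": 0.2},
    {"offset": [0.15, -0.45, -0.8], "rotation": [0, 0, 0], "claw": 0.2},
    {"offset": [0.21, -0.63, -0.8], "rotation": [0, 0, 0], "claw": 0.2},
    {"offset": [0.27, -0.78, -0.8], "rotation": [0, 0, 0], "claw": 0.2},
  ],
)

```text
clock: 18.23
tcp_pos: [0.4946, -0.1623, 0.1574]
orientation: [0.248, -3.132, 0.0]
contact_force: [0.2, -0.4, -2.4]
grip_width: 0.0277
gripper_force: 79.0
```

drive_tool(
  rows=[
    {"offset": [0.06, -0.17, 0], "rotation": [0, 0, 0], "claw": 0.2},
    {"offset": [0.12, -0.35, 0], "rotation": [0, 0, 0], "claw": 0.2},
    {"offset": [0.18, -0.53, 0], "rotation": [0, 0, 0], "claw": 0.2},
    {"offset": [0.24, -0.7, 0], "rotation": [0, 0, 0], "claw": 0.2},
    {"offset": [0.27, -0.79, 0], "rotation": [0, 0, 0], "claw": 0.2},
    {"offset": [0.27, -0.79, 0], "rotation": [0, 0, 0], "claw": 0.2},
    {"offset": [0.27, -0.79, 0], "rotation": [0, 0, 0], "claw": 0.2},
    {"offset": [0.27, -0.79, 0], "rotation": [0, 0, 0], "claw": 0.2},
  ],
)

```text
clock: 18.9
tcp_pos: [0.4742, -0.2828, 0.1569]
orientation: [0.25, -3.131, -0.002]
contact_force: [-0.4, 0.7, -2.5]
grip_width: 0.0277
gripper_force: 79.1
```

```bash
python3 w.py w12; python3 meas.py w12 .125 .0095 .475 -.285 3
```

```text
[ 0.4742 -0.2828  0.1569] [ 2.4990e-01 -3.1313e+00 -1.8000e-03] [ 0.16  0.37  0.33  1.94 -0.16  0.85  2.3 ] 0.027725543539644095
3 [312.9 188.1] [45.7 46.6] [ 0.4737 -0.2847  0.034 ]
(array([ 0.47287852, -0.28122988]), 925, np.float64(0.1198417178238435), np.float64(0.0003154106099645841))
```

drive_tool(
  rows=[
    {"offset": [0.002, -0.02, 0.05], "rotation": [0, 0, 0], "claw": 0.2},
    {"offset": [0.004, -0.02, 0.15], "rotation": [0, 0, 0], "claw": 0.2},
    {"offset": [0.004, -0.02, 0.3], "rotation": [0, 0, 0], "claw": 0.2},
    {"offset": [0.004, -0.02, 0.42], "rotation": [0, 0, 0], "claw": 0.2},
    {"offset": [0.004, -0.02, 0.48], "rotation": [0, 0, 0], "claw": 0.2},
    {"offset": [0.004, -0.02, 0.48], "rotation": [0, 0, 0], "claw": 0.2},
    {"offset": [0.004, -0.02, 0.48], "rotation": [0, 0, 0], "claw": 0.2},
    {"offset": [0.004, -0.02, 0.48], "rotation": [0, 0, 0], "claw": 0.2},
  ],
)

```text
clock: 19.62
tcp_pos: [0.4748, -0.2874, 0.0859]
orientation: [-0.249, 3.13, -0.001]
contact_force: [-0.3, -0.9, -1.9]
grip_width: 0.0277
gripper_force: 79.0
```

```bash
python3 w.py w13; python3 meas.py w13 .052 .0095 .474 -.285 3
```

```text
[ 0.4748 -0.2874  0.0859] [-2.4850e-01  3.1304e+00 -1.1000e-03] [ 0.2   0.48  0.29  1.98 -0.21  0.71  2.35] 0.027651277656531924
3 [320.3 219.9] [58.1 62. ] [ 0.4736 -0.2847  0.034 ]
(array([ 0.47349028, -0.28581866]), 864, np.float64(0.04847800831870254), np.float64(0.0002938206791082673))
```

drive_tool(
  rows=[
    {"offset": [0, 0.007, 0], "rotation": [0, 0, 0], "claw": 0.2},
    {"offset": [0, 0.007, 0.05], "rotation": [0, 0, 0], "claw": 0.2},
    {"offset": [0, 0.007, 0.1], "rotation": [0, 0, 0], "claw": 0.2},
    {"offset": [0, 0.007, 0.15], "rotation": [0, 0, 0], "claw": 0.2},
    {"offset": [0, 0.007, 0.19], "rotation": [0, 0, 0], "claw": 0.2},
    {"offset": [0, 0.007, 0.22], "rotation": [0, 0, 0], "claw": 0.2},
    {"offset": [0, 0.007, 0.24], "rotation": [0, 0, 0], "claw": 0.2},
    {"offset": [0, 0.007, 0.25], "rotation": [0, 0, 0], "claw": 0.2},
    {"offset": [0, 0.007, 0.25], "rotation": [0, 0, 0], "claw": 0.2},
  ],
)

```text
clock: 20.42
tcp_pos: [0.4745, -0.2861, 0.0481]
orientation: [-0.248, 3.131, 0.0]
contact_force: [-1.8, 1.8, 5.2]
grip_width: 0.0276
gripper_force: 80.1
```

drive_tool(
  rows=[
    {"offset": [0, 0, 0], "rotation": [0, 0, 0], "claw": 0.38},
    {"offset": [0, 0, 0], "rotation": [0, 0, 0], "claw": 0.5},
    {"offset": [0, 0, 0], "rotation": [0, 0, 0], "claw": 0.6},
    {"offset": [0, 0, 0], "rotation": [0, 0, 0], "claw": 0.7},
    {"offset": [0, 0, 0], "rotation": [0, 0, 0], "claw": 0.7},
    {"offset": [0, 0, -0.1], "rotation": [0, 0, 0], "claw": 0.7},
    {"offset": [0, 0, -0.3], "rotation": [0, 0, 0], "claw": 0.7},
    {"offset": [0, 0, -0.5], "rotation": [0, 0, 0], "claw": 0.7},
    {"offset": [0, 0, -0.72], "rotation": [0, 0, 0], "claw": 0.7},
    {"offset": [0, 0, -0.72], "rotation": [0, 0, 0], "claw": 0.7},
    {"offset": [0, 0, -0.72], "rotation": [0, 0, 0], "claw": 0.7},
  ],
)

```text
clock: 21.33
tcp_pos: [0.4752, -0.2867, 0.1575]
orientation: [-0.248, 3.128, -0.003]
contact_force: [-0.7, 0.6, -0.2]
grip_width: 0.0598
gripper_force: 0.0
```

```bash
python3 w.py w14; python3 chk.py w14 3,.473,-.285,.01 2,.5215,-.277,.01 1,.564,-.27,.01
```

```text
[ 0.4752 -0.2867  0.1575] [-2.4790e-01  3.1277e+00 -2.8000e-03] [ 0.16  0.37  0.33  1.94 -0.16  0.85  2.31] 0.059826343354184804
3 centre [ 0.4721 -0.2838  0.0731] r 0.0143 top 0.0886 1413
2 centre [ 0.52   -0.2764  0.0735] r 0.0106 top 0.0847 696
1 centre [ 0.5635 -0.2691  0.0737] r 0.007 top 0.0816 297
```

drive_tool(
  rows=[
    {"offset": [-0.12, 0.22, 0], "rotation": [0, 0, 0], "claw": 0.7},
    {"offset": [-0.24, 0.44, 0], "rotation": [0, 0, 0], "claw": 0.7},
    {"offset": [-0.36, 0.66, 0], "rotation": [0, 0, 0], "claw": 0.7},
    {"offset": [-0.44, 0.82, 0], "rotation": [0, 0, 0], "claw": 0.7},
  ],
)

```text
clock: 21.72
tcp_pos: [0.5197, -0.1505, 0.1539]
orientation: [0.252, -3.129, -0.003]
contact_force: [0.9, -0.2, 0.6]
grip_width: 0.0598
gripper_force: 0.0
```

drive_tool(
  rows=[
    {"offset": [-0.12, 0.22, 0], "rotation": [0, 0, 0], "claw": 0.7},
    {"offset": [-0.24, 0.44, 0], "rotation": [0, 0, 0], "claw": 0.7},
    {"offset": [-0.36, 0.66, 0], "rotation": [0, 0, 0], "claw": 0.7},
    {"offset": [-0.44, 0.82, 0], "rotation": [0, 0, 0], "claw": 0.7},
  ],
)

```text
clock: 22.05
tcp_pos: [0.5654, -0.0183, 0.1538]
orientation: [0.253, -3.129, -0.002]
contact_force: [1.1, 0.4, -0.0]
grip_width: 0.0597
gripper_force: 0.0
```

drive_tool(
  rows=[
    {"offset": [-0.12, 0.22, 0], "rotation": [0, 0, 0], "claw": 0.75},
    {"offset": [-0.24, 0.44, 0], "rotation": [0, 0, 0], "claw": 0.75},
    {"offset": [-0.36, 0.66, 0], "rotation": [0, 0, 0], "claw": 0.75},
    {"offset": [-0.44, 0.82, 0], "rotation": [0, 0, 0], "claw": 0.75},
    {"offset": [-0.44, 0.82, 0], "rotation": [0, 0, 0], "claw": 0.75},
    {"offset": [-0.44, 0.82, 0], "rotation": [0, 0, 0], "claw": 0.75},
  ],
)

```text
clock: 22.55
tcp_pos: [0.6103, 0.1117, 0.1534]
orientation: [0.254, -3.128, 0.0]
contact_force: [0.4, -0.4, 0.4]
grip_width: 0.0638
gripper_force: 0.0
```

```bash
python3 w.py w15; python3 chk.py w15 4,.6122,.1104,0
```

```text
[0.6103 0.1117 0.1534] [ 2.5440e-01 -3.1281e+00  1.0000e-04] [-0.45  0.48  0.23  1.77 -0.13  0.91  1.57] 0.06375461693544955
4 centre [0.6122 0.1106 0.0631] r 0.0183 top 0.0824 2200
```

View pics/w15.png

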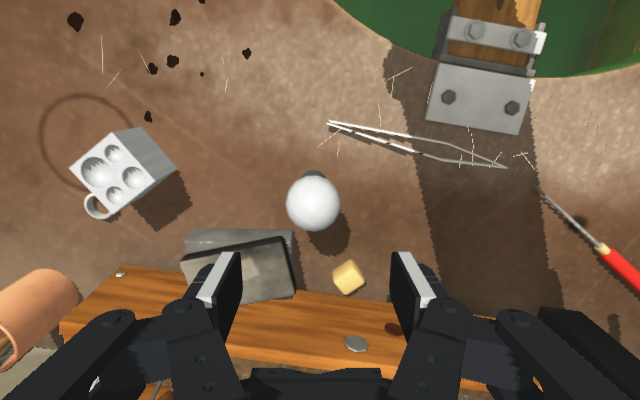

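Punch 4's head is at (313,203), upright. The steel stake at (240,265) and a small cube at (348,277) are nearby, so I'll check finger clearance.

Run:
```python
from h import *
d=dict(np.load("w15.npz"));W=cloud(d)
c=np.array([.6125,.110]);x=np.array([-.988,-.157]);y=np.array([-.157,.988])
q=W[...,:2]-c;a=q@x;b=q@y;z=W[...,2]
ok=(z<.1)&(d["z_map"]>0)
for lo in range(-35,36,10):
  print(lo,[ (lambda m:round(float(z[m].max()),3) if m.sum()>3 else None)(ok&(a>lo/1e3)&(a<=lo/1e3+.01)&(b>k/1e3)&(b<=k/1e3+.01)) for k in range(-70,70,10)])
```

```text
-35 [0.002, 0.003, 0.003, 0.002, 0.002, None, None, None, None, 0.002, 0.002, 0.002, 0.002, 0.002]
-25 [0.003, 0.003, 0.002, 0.002, 0.002, None, 0.073, 0.073, None, 0.002, 0.002, 0.003, 0.002, 0.002]
-15 [0.002, 0.002, 0.002, 0.002, 0.002, 0.077, 0.082, 0.081, 0.078, 0.002, 0.002, 0.003, 0.002, 0.002]
-5 [0.002, 0.002, 0.002, 0.002, 0.002, 0.079, 0.082, 0.082, 0.08, 0.002, 0.002, 0.002, 0.002, 0.002]
5 [0.002, 0.002, 0.002, 0.002, 0.003, 0.078, 0.082, 0.081, 0.079, 0.002, 0.002, 0.002, 0.002, 0.002]
15 [0.002, 0.002, 0.002, 0.002, 0.002, 0.066, 0.074, 0.075, 0.068, 0.002, 0.002, 0.002, 0.002, 0.002]
25 [0.002, 0.002, 0.002, 0.003, 0.002, 0.002, 0.002, 0.003, 0.002, 0.003, 0.002, 0.002, 0.002, 0.01]
35 [0.002, 0.002, 0.002, 0.002, 0.002, 0.002, 0.002, 0.002, 0.003, 0.009, 0.009, 0.01, 0.01, 0.01]
```

drive_tool(
  force=100,
  rows=[
    {"offset": [-0.014, -0.017, 0.15], "rotation": [0, 0, 0], "claw": 0.75},
    {"offset": [-0.014, -0.017, 0.35], "rotation": [0, 0, 0], "claw": 0.75},
    {"offset": [-0.014, -0.017, 0.5], "rotation": [0, 0, 0], "claw": 0.75},
    {"offset": [-0.014, -0.017, 0.6], "rotation": [0, 0, 0], "claw": 0.75},
    {"offset": [-0.014, -0.017, 0.7], "rotation": [0, 0, 0], "claw": 0.75},
    {"offset": [-0.014, -0.017, 0.8], "rotation": [0, 0, 0], "claw": 0.75},
    {"offset": [-0.014, -0.017, 0.8], "rotation": [0, 0, 0], "claw": 0.75},
    {"offset": [-0.014, -0.017, 0.8], "rotation": [0, 0, 0], "claw": 0.65},
    {"offset": [-0.014, -0.017, 0.8], "rotation": [0, 0, 0], "claw": 0.56},
    {"offset": [-0.014, -0.017, 0.8], "rotation": [0, 0, 0], "claw": 0.48},
    {"offset": [-0.014, -0.017, 0.8], "rotation": [0, 0, 0], "claw": 0.4},
    {"offset": [-0.014, -0.017, 0.8], "rotation": [0, 0, 0], "claw": 0.25},
    {"offset": [-0.014, -0.017, 0.8], "rotation": [0, 0, 0], "claw": 0.25},
    {"offset": [-0.014, -0.017, 0.8], "rotation": [0, 0, 0], "claw": 0.25},
    {"offset": [-0.014, -0.017, 0.8], "rotation": [0, 0, 0], "claw": 0.25},
  ],
)

```text
clock: 23.85
tcp_pos: [0.6148, 0.1072, 0.037]
orientation: [-0.248, 3.129, 0.0]
contact_force: [-0.8, -0.3, 6.3]
grip_width: 0.0352
gripper_force: 98.8
```

drive_tool(
  rows=[
    {"offset": [0, 0, -0.05], "rotation": [0, 0, 0], "claw": 0.25},
    {"offset": [0, 0, -0.12], "rotation": [0, 0, 0], "claw": 0.25},
    {"offset": [0, 0, -0.25], "rotation": [0, 0, 0], "claw": 0.25},
    {"offset": [0, 0, -0.4], "rotation": [0, 0, 0], "claw": 0.25},
    {"offset": [0, 0, -0.55], "rotation": [0, 0, 0], "claw": 0.25},
    {"offset": [0, 0, -0.7], "rotation": [0, 0, 0], "claw": 0.25},
    {"offset": [0, 0, -0.8], "rotation": [0, 0, 0], "claw": 0.25},
    {"offset": [0.05, -0.08, -0.8], "rotation": [0, 0, 0], "claw": 0.25},
    {"offset": [0.15, -0.22, -0.8], "rotation": [0, 0, 0], "claw": 0.25},
    {"offset": [0.26, -0.38, -0.8], "rotation": [0, 0, 0], "claw": 0.25},
    {"offset": [0.37, -0.54, -0.8], "rotation": [0, 0, 0], "claw": 0.25},
    {"offset": [0.48, -0.7, -0.8], "rotation": [0, 0, 0], "claw": 0.25},
    {"offset": [0.555, -0.81, -0.8], "rotation": [0, 0, 0], "claw": 0.25},
  ],
)

```text
clock: 24.93
tcp_pos: [0.5477, -0.0297, 0.1549]
orientation: [0.243, -3.129, 0.002]
contact_force: [-0.2, -0.7, -3.3]
grip_width: 0.0355
gripper_force: 100.2
```

drive_tool(
  rows=[
    {"offset": [0.1, -0.15, 0], "rotation": [0, 0, 0], "claw": 0.25},
    {"offset": [0.21, -0.31, 0], "rotation": [0, 0, 0], "claw": 0.25},
    {"offset": [0.32, -0.47, 0], "rotation": [0, 0, 0], "claw": 0.25},
    {"offset": [0.43, -0.63, 0], "rotation": [0, 0, 0], "claw": 0.25},
    {"offset": [0.555, -0.81, 0], "rotation": [0, 0, 0], "claw": 0.25},
  ],
)

```text
clock: 25.35
tcp_pos: [0.4857, -0.1598, 0.1551]
orientation: [0.249, -3.131, -0.001]
contact_force: [0.8, -0.3, -2.8]
grip_width: 0.0354
gripper_force: 100.2
```

drive_tool(
  rows=[
    {"offset": [0.11, -0.16, 0], "rotation": [0, 0, 0], "claw": 0.25},
    {"offset": [0.22, -0.32, 0], "rotation": [0, 0, 0], "claw": 0.25},
    {"offset": [0.33, -0.48, 0], "rotation": [0, 0, 0], "claw": 0.25},
    {"offset": [0.43, -0.63, 0], "rotation": [0, 0, 0], "claw": 0.25},
    {"offset": [0.51, -0.75, 0], "rotation": [0, 0, 0], "claw": 0.25},
    {"offset": [0.555, -0.82, 0], "rotation": [0, 0, 0], "claw": 0.25},
    {"offset": [0.555, -0.82, 0], "rotation": [0, 0, 0], "claw": 0.25},
    {"offset": [0.555, -0.82, 0], "rotation": [0, 0, 0], "claw": 0.25},
    {"offset": [0.555, -0.82, 0], "rotation": [0, 0, 0], "claw": 0.25},
  ],
)

```text
clock: 26.1
tcp_pos: [0.4244, -0.2926, 0.1552]
orientation: [0.249, -3.131, -0.002]
contact_force: [0.1, 0.1, -3.6]
grip_width: 0.0354
gripper_force: 100.2
```

```bash
python3 w.py w16; python3 meas.py w16 .125 .0115 .425 -.292 4
```

```text
[ 0.4244 -0.2926  0.1552] [ 2.4900e-01 -3.1311e+00 -1.7000e-03] [ 0.18  0.32  0.36  2.03 -0.15  0.82  2.36] 0.03535362513563474
4 [315.2 189.7] [50.8 52.3] [ 0.4244 -0.2927  0.034 ]
(array([ 0.42267322, -0.29005656]), 1029, np.float64(0.11900347075574047), np.float64(0.00037768784614628485))
```

drive_tool(
  rows=[
    {"offset": [-0.003, -0.013, 0.05], "rotation": [0, 0, 0], "claw": 0.25},
    {"offset": [-0.003, -0.013, 0.15], "rotation": [0, 0, 0], "claw": 0.25},
    {"offset": [-0.003, -0.013, 0.3], "rotation": [0, 0, 0], "claw": 0.25},
    {"offset": [-0.003, -0.013, 0.42], "rotation": [0, 0, 0], "claw": 0.25},
    {"offset": [-0.003, -0.013, 0.47], "rotation": [0, 0, 0], "claw": 0.25},
    {"offset": [-0.003, -0.013, 0.47], "rotation": [0, 0, 0], "claw": 0.25},
    {"offset": [-0.003, -0.013, 0.47], "rotation": [0, 0, 0], "claw": 0.25},
    {"offset": [-0.003, -0.013, 0.47], "rotation": [0, 0, 0], "claw": 0.25},
  ],
)

```text
clock: 26.82
tcp_pos: [0.4263, -0.2956, 0.0859]
orientation: [-0.249, 3.13, -0.001]
contact_force: [-0.8, -0.3, -2.9]
grip_width: 0.035
gripper_force: 100.2
```

```bash
python3 w.py w17; python3 meas.py w17 .052 .0115 .4245 -.293 4
```

```text
[ 0.4263 -0.2956  0.0859] [-2.4860e-01  3.1304e+00 -1.3000e-03] [ 0.23  0.43  0.32  2.07 -0.22  0.67  2.42] 0.03504119669546888
4 [321.  218.3] [64.9 69. ] [ 0.4241 -0.2927  0.034 ]
(array([ 0.42459118, -0.29311108]), 928, np.float64(0.04957898585538413), np.float64(0.00034750101027322764))
```

drive_tool(
  rows=[
    {"offset": [0.003, 0.003, 0.05], "rotation": [0, 0, 0], "claw": 0.25},
    {"offset": [0.003, 0.003, 0.1], "rotation": [0, 0, 0], "claw": 0.25},
    {"offset": [0.003, 0.003, 0.15], "rotation": [0, 0, 0], "claw": 0.25},
    {"offset": [0.003, 0.003, 0.19], "rotation": [0, 0, 0], "claw": 0.25},
    {"offset": [0.003, 0.003, 0.22], "rotation": [0, 0, 0], "claw": 0.25},
    {"offset": [0.003, 0.003, 0.24], "rotation": [0, 0, 0], "claw": 0.25},
    {"offset": [0.003, 0.003, 0.255], "rotation": [0, 0, 0], "claw": 0.25},
    {"offset": [0.003, 0.003, 0.255], "rotation": [0, 0, 0], "claw": 0.25},
    {"offset": [0.003, 0.003, 0.255], "rotation": [0, 0, 0], "claw": 0.25},
  ],
)

```text
clock: 27.62
tcp_pos: [0.4253, -0.2951, 0.0471]
orientation: [-0.248, 3.131, 0.0]
contact_force: [-0.4, 1.3, 2.4]
grip_width: 0.0357
gripper_force: 101.1
```

Butt height is about 10 mm, so it is on the floor. Release, rise, then move aside for a clear look.

drive_tool(
  rows=[
    {"offset": [0, 0, 0], "rotation": [0, 0, 0], "claw": 0.48},
    {"offset": [0, 0, 0], "rotation": [0, 0, 0], "claw": 0.6},
    {"offset": [0, 0, 0], "rotation": [0, 0, 0], "claw": 0.75},
    {"offset": [0, 0, 0], "rotation": [0, 0, 0], "claw": 0.75},
    {"offset": [0, 0, 0], "rotation": [0, 0, 0], "claw": 0.75},
    {"offset": [0, 0, -0.1], "rotation": [0, 0, 0], "claw": 0.75},
    {"offset": [0, 0, -0.3], "rotation": [0, 0, 0], "claw": 0.75},
    {"offset": [0, 0, -0.5], "rotation": [0, 0, 0], "claw": 0.75},
    {"offset": [0, 0, -0.7], "rotation": [0, 0, 0], "claw": 0.75},
    {"offset": [0, 0, -0.95], "rotation": [0, 0, 0], "claw": 0.75},
    {"offset": [0, 0.4, -0.95], "rotation": [0, 0, 0], "claw": 0.75},
    {"offset": [0, 0.8, -0.95], "rotation": [0, 0, 0], "claw": 0.75},
    {"offset": [0, 1, -0.95], "rotation": [0, 0, 0], "claw": 0.75},
    {"offset": [0, 1, -0.95], "rotation": [0, 0, 0], "claw": 0.75},
    {"offset": [0, 1, -0.95], "rotation": [0, 0, 0], "claw": 0.75},
  ],
)

```text
clock: 28.87
tcp_pos: [0.4003, -0.1417, 0.1891]
orientation: [0.259, -3.13, -0.004]
contact_force: [-0.1, -0.1, -1.2]
grip_width: 0.064
gripper_force: 0.0
```

```bash
python3 w.py w18; python3 chk.py w18 4,.424,-.2925,.01 3,.473,-.285,.01 2,.52,-.277,.01 1,.564,-.27,.01; python3 -c "
import cv2
from bench import *
f=grab_frame('side')['frame'][110:230,260:440,::-1];cv2.imwrite('pics/s18.png',cv2.resize(f,None,fx=4,fy=4))"
```

```text
[ 0.4003 -0.1417  0.1891] [ 0.259  -3.13   -0.0038] [-0.08  0.11  0.3   2.18 -0.05  0.86  1.98] 0.06400715394380221
4 centre [ 0.4232 -0.2914  0.0732] r 0.0183 top 0.0932 2017
3 centre [ 0.4723 -0.2837  0.0733] r 0.0142 top 0.0885 1073
2 centre [ 0.5198 -0.2761  0.0735] r 0.0105 top 0.0847 490Traceback (most recent call last):
  File "chk.py", line 9, in <module>
    print(k,"centre",s[:3].round(4),"r",np.sqrt(s[3]+s[:3]@s[:3]).round(4),"top",P[:,2].max().round(4),len(P))
                                                                                 ~~~~~~~~~~^^
    return umr_maximum(a, axis, None, out, keepdims, initial, where)
ValueError: zero-size array to reduction operation maximum which has no identity
```

View pics/s18.png

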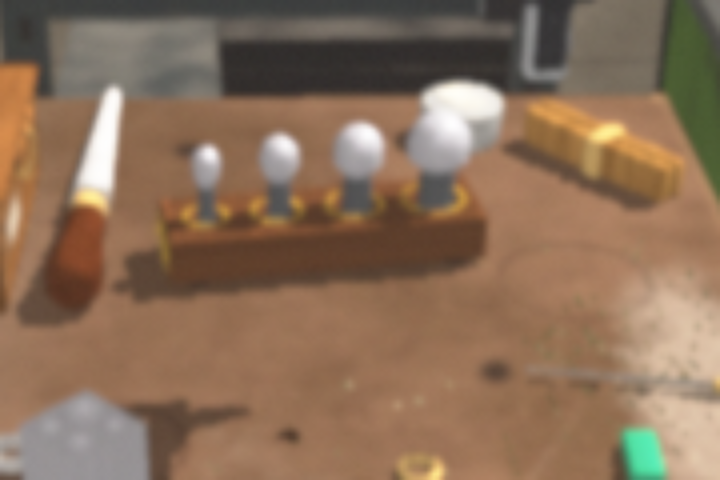

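View pics/w18.png

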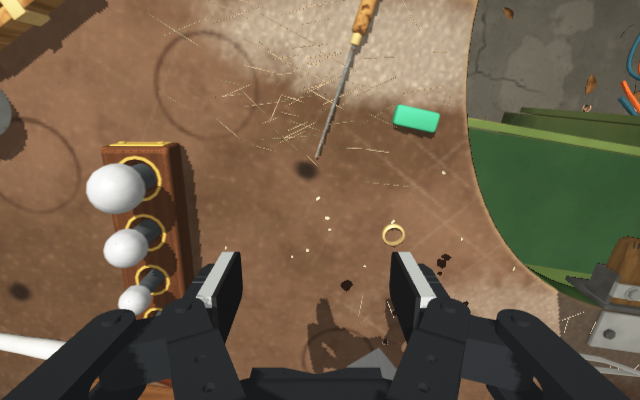

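The side crop shows all four punches upright in size order, at x = 207, 280, 358 and 440. The wrist view shows punches 2–4 in place at (135,300), (125,248) and (115,188), and the gripper clear. Measured tops match the seated heights; the fit for punch 1 failed in this last frame only because the finger hid it.

```bash
python3 -c "
from bench import *
print(hand_in())"
```

```text
the job is handed in; nothing more can be done
None
```

All four punches are back in the stand in size order, upright and seated on the floors of their holes; none fell, and the job was handed in at about 29 s on the clock, with no verdict returned.

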